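# Slide the rotor nut into its pocket

### The arm

A 6-joint arm with a two-finger parallel gripper is mounted at the origin on the work surface. World frame = base frame: x ahead of the robot, y to its left, z up, the work surface at z = 0. Lengths are in m, angles in rad, forces in N, time in s.
With the tool pointing down it reaches from about 0.25 to 0.775 m from the base axis. Payload 4 kg.
Tool frame: the origin (TCP) lies at the very end of the fingers, on their centre line; the grasp point (between the pads) lies hold_point_z behind it (hold_point_z is the distance from the TCP to the grasp point, in m); z points along the fingers, y is the direction in which the jaws open and shut (so a half turn about z gives the same grasp; the last joint's range is limited). The gripper opens to 94 mm and grips with 3 to 60 N. Pads are 16 mm wide; open, the fingers measure 119 mm over their backs; the gripper's body (75 mm by 177 mm) begins 78 mm behind the grasp point.
Start: joints at [1.214, 0.087, 1.371, -0, 1.684, -0.103], TCP at [0.138, 0.532, 0.206] pointing down, gripper open.
Joint ranges: [-3.1, 3.1], [-0.76, 2.03], [0.27, 2.55], [-1.08, 4.22], [0.17, 2.65], [-2.57, 2.57]. Speed limits (rad/s): [2.79, 2.79, 3.14, 3.14, 3.14, 3.14].

### API

Orientations are given as [roll, pitch, yaw] about the fixed x, y, z axes, in that order (R = Rz(yaw) Ry(pitch) Rx(roll)).
In Python, from bench import * gives the robot as it stands.
- The arm moves only by the tool step_arm, never from a script. Its argument "increments" is text: rows parted by semicolons, each of 6 numbers parted by spaces: the shift along the tool's x, y, z in cm, then the turn, a rotation vector about the tool's x, y, z in rad. A call has 1 to 5 rows; each row shifts and turns the commanded pose from where the row before left it, along the tool's axes as they then stand; what a row does not reach is not made up. A row lasts 1/10 s, in which the tool goes at most 50 mm and 8.59 degrees, less where a joint would pass 70% of its speed; a pose out of reach is approached as far as the arm can. A call is refused whole if a number of a shift passes 5 or a number of a turn 0.15, either way. A call with a gripper value outside its range is refused whole. "claw" is the gripper's target within -1 to 1 (shut at 1, half-way at 0, fully open at -1), set as the call begins (left out, the last holds). The fingers move at their own pace and stop on an object; the grip force is fixed at half the most. Time passes only in rows, so rows that do not move let the fingers close. It gives the time, the measured TCP pose, the force and the opening at its end, in the units of the state.
- get_obs(): the state, without advancing time (a new reading comes with each control period).
- snapshot(name): name is "scene" or "top"; returns the picture (480x640x3 uint8, red, green, blue); there is no depth.
- calibration(name): a dict with "camera_matrix" (3x3 intrinsics, pixels), "eye" and "orientation" of the camera in the world. Camera axes: x right, y up, looking along -z (the intrinsics and any distortion apply to the point x, -y, -z); pixel columns grow to the right and rows downward; lengths in m; the calibration is good to about 2 mm. A picture is of the moment at which its call begins. calibration takes no time and is no camera call.
- close_job(): hands the job in, once; it reports no verdict.
The state is a dict: "time": time; "joint_positions": joint angles; "qvel": joint speeds; "joint_torque": joint torques, N m; "tool_pos": TCP position; "ee_rot": TCP orientation; "wrist_force": force on the tool from outside, world axes, zero at the start; "wrist_torque": the same for the moment, N m; "width": finger opening in m.
Only numpy, scipy, OpenCV 4.12 (cv2) and the standard library are available. Lean on these libraries where they do the work, as an engineer would, in place of code of your own. Each camera call takes 0.05 s, during which the arm holds its last target. There are 200 camera calls.

### The job

The centrifuge rotor has been taken apart on the white service board. Push the round knurled nut across the board, without picking it up, until it drops into the round pocket and lies flat on the pocket's floor. Leave the hexagon nut where it lies.

Things in the scene. Friction and masses are not known exactly. Their poses are not given: they have to be found in the camera images.
- round_nut_center (a point): centre, half-way up, of the loose round knurled steel nut: a disc of 44 mm diameter and 16 mm height, dark hole in the top, about 0.17 kg; it lies flat on the board's top and slides there with ordinary friction; its z axis is the disc's axis
- hex_nut_center (a point): centre, half-way up, of the loose hexagon steel nut that must stay: 38 mm across flats, 44 mm across corners, 16 mm high; it lies flat on the board's top, near one of the board's two near corners, the round nut near the other
- board: fixed white plastic board lying on the bench, 240 mm along its x, 260 mm along its y, 16 mm thick, level; origin at the centre of its underside, x away from the robot, y to the left, turned by up to 20 degrees. In its far half are two pockets 6 mm deep with grey floors: the round one, and a square one 51 mm wide centred at x +50, y -60 mm, which stays empty. A small flat washer, 32 mm across and 4 mm thick, lies by the far edge at about x +95, y 0 mm
- round_pocket (a point): centre of the mouth of the round pocket, level with the board's top, at x +50, y +55 mm in the board's frame; the pocket is 65 mm in diameter and 6 mm deep with upright walls and a flat floor, so the nut has 10 mm of play all round and, once in, its top stands 10 mm above the board. The straight way from the round nut to this pocket is free
Mind the look-alikes: they are no part of the job. What is shaped like the part that bears round_nut_center but purple or turquoise is not meant.

How it is judged:
By the outcome, as a careful person would: the job done as asked, in the order asked, and still so for the second after the job is handed in, with the robot touching nothing.
It also fails if it takes over 32 s, if anything falls off the work surface, if the arm or the gripper's body presses on something with over 40 N, if the wrist force passes 120 N, or if a joint passes its speed limit or range.

## Working session

There is one attempt and no reset: what is moved stays moved. The work goes in short steps, Python scripts to look and compute and a tool call to move; the robot and the scene stay as the last step left them, time stands still between calls to the robot, and variables do not carry over. Pictures are saved under pics/ and viewed, about 8 in all and at most 12, crops included, and the job is handed in when it is done.

Besides the shell and the picture viewer there is one more tool, called after "Request:" by a JSON object that holds its "name" and its "arguments". step_arm: Moves the arm, as the interface text tells. Its arguments: {"type":"object","properties":{"increments":{"type":"string"},"claw":{"type":"number"}},"required":["increments"]}

```bash
mkdir -p pics; ls; python3 - <<'E'
from bench import *
import cv2
for n in("scene","top"):
    c=calibration(n);print(n,c)
    cv2.imwrite(f"pics/{n}0.png",snapshot(n)[:,:,::-1])
print(get_obs())
E
```

```text
pics
scene {'camera_matrix': array([[577.39785077,   0.        , 311.8617863 ],
       [  0.        , 577.39785077, 231.45144265],
       [  0.        ,   0.        ,   1.        ]]), 'eye': array([0.98869691, 0.28398638, 0.51568389]), 'orientation': array([ 0.86326571, -0.00235137,  2.0216621 ])}
top {'camera_matrix': array([[512.73113983,   0.        , 324.270733  ],
       [  0.        , 512.73113983, 247.87186305],
       [  0.        ,   0.        ,   1.        ]]), 'eye': array([0.46115471, 0.02795374, 0.74096054]), 'orientation': array([ 0.0968202 ,  0.01677885, -1.57332309])}
{'time': 0.1, 'joint_positions': array([ 1.21391185e+00,  8.78945454e-02,  1.37207930e+00, -2.37168036e-05,
        1.68360654e+00, -1.03125746e-01]), 'qvel': array([ 0.00103   , -0.00262911, -0.00467288,  0.0002721 , -0.00075051,
       -0.00027502]), 'joint_torque': array([ 1.99863491e-03, -3.41251087e+01, -3.03302693e+01,  7.19148223e-02,
        3.04089056e-02, -1.09367431e-04]), 'tool_pos': array([0.13792826, 0.53191794, 0.20442596]), 'ee_rot': array([-3.13961306e+00, -1.81176660e-04,  2.88783110e+00]), 'wrist_force': array([-0.13541523,  0.1556556 ,  0.42350897]), 'wrist_torque': array([0.03961122, 0.04078884, 0.01376237]), 'width': 0.09377123729674292}
```

View pics/top0.png

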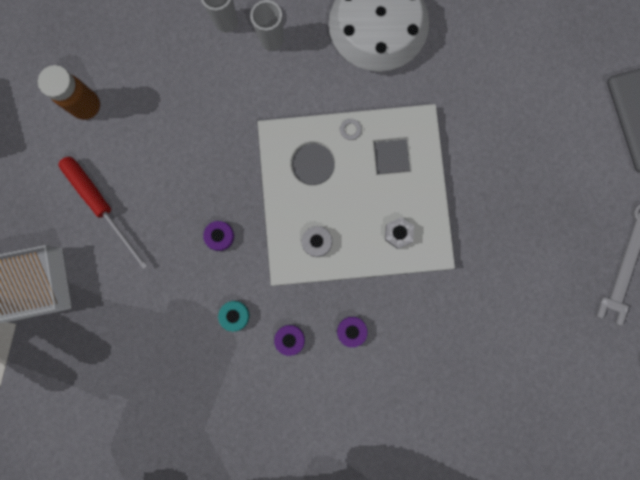

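View pics/scene0.png

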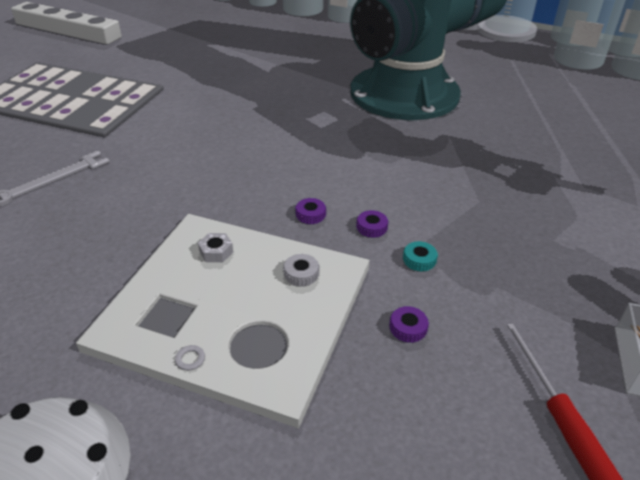

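The top view shows the round nut's hole at about (317,240), the round pocket at (314,163) and the hexagon nut at (400,232). The board's top corners are near (258,121), (436,105), (454,268) and (271,285). The scene view agrees, and the way from nut to pocket is clear.

```bash
cat > h.py <<'E'
from bench import *
import numpy as np, cv2
from scipy.spatial.transform import Rotation as R
def world(n,uv,z):
    c=calibration(n);K=c["camera_matrix"];uv=np.atleast_2d(uv)
    d=np.c_[uv,np.ones(len(uv))]@np.linalg.inv(K).T*[1,-1,-1]
    d=R.from_euler("xyz",c["orientation"]).apply(d)
    return c["eye"]+d*((z-c["eye"][2])/d[:,2])[:,None]
def pix(n,p):
    c=calibration(n);q=R.from_euler("xyz",c["orientation"]).inv().apply(np.atleast_2d(p)-c["eye"])*[1,-1,-1]
    q=q@c["camera_matrix"].T;return q[:,:2]/q[:,2:]
E
python3 - <<'E'
from h import *
im=cv2.imread("pics/top0.png");g=cv2.cvtColor(im,cv2.COLOR_BGR2GRAY)
m=(g>130).astype(np.uint8)
cs=max(cv2.findContours(m[85:300,230:480],0,2)[0],key=cv2.contourArea)+[230,85]
ap=cv2.approxPolyDP(cs,8,True)[:,0].astype(float);print(ap)
c=world("top",ap,.016)[:,:2];print(c,c.mean(0))
(rc,rs,ra)=cv2.minAreaRect((c*1000).astype(np.float32));print(rc,rs,ra)
for (u,v,z) in((317,240,.032),(314,163,.016),(400,232,.032),(352,129,.02)):
    # dark blob centroid near seed
    t=np.zeros_like(g);cv2.circle(t,(u,v),26 if v==163 else 10,1,-1)
    y,x=np.nonzero((g<(120 if v==163 else 70))&(t>0)) 
    uv=(x.mean(),y.mean()) if len(x) else (u,v)
    print(uv,world("top",uv,z))
E
python3 - <<'E'
import sys;sys.path.insert(0,'.')
from h import *
s=cv2.imread("pics/scene0.png")
print("scene nut hole",world("scene",(301,265),.032),"pocket",world("scene",(259,344),.013))
print("scene corners",world("scene",[(188,215),(369,262),(300,420),(82,346)],.016)[:,:2])
E
```

```text
[[435. 105.]
 [258. 121.]
 [272. 285.]
 [453. 267.]]
[[ 0.73977081 -0.12170261]
 [ 0.71798654  0.13617394]
 [ 0.47919467  0.11395622]
 [ 0.50376008 -0.14148422]] [ 0.61017802 -0.00326417]
(609.39697265625, -2.8576202392578125) (239.81454467773438, 258.7950439453125) 4.828636646270752
(np.float64(316.3658536585366), np.float64(240.5691056910569)) [[0.54030803 0.05065326 0.032     ]]
(np.float64(312.1455782312925), np.float64(163.30884353741496)) [[0.65440346 0.05714777 0.016     ]]
(np.float64(399.4256756756757), np.float64(232.1418918918919)) [[ 0.55158636 -0.0648677   0.032     ]]
(352, 129) [[ 7.03525130e-01 -6.11174671e-04  2.00000000e-02]]
scene nut hole [[0.54097373 0.05393364 0.032     ]] pocket [[0.65438495 0.05940188 0.013     ]]
scene corners [[ 0.50565725 -0.13795201]
 [ 0.48396536  0.12056734]
 [ 0.71889689  0.14197729]
 [ 0.74229097 -0.10968896]]
```

Request:
{"name": "step_arm", "arguments": {"increments": "0 0 0 0 0 -0.15; 0 0 0 0 0 -0.15; 0 0 0 0 0 0; -2.4 -3.5 0 0 0 0; -2.4 -3.5 0 0 0 0", "claw": 0.4}}

```text
time: 0.6
tool_pos: [0.1892, 0.4641, 0.2047]
ee_rot: [-3.14, -0.0, -3.096]
wrist_force: [0.5, -0.6, 0.8]
width: 0.0575
```

Request:
{"name": "step_arm", "arguments": {"increments": "-2.4 -3.5 0 0 0 0; -2.4 -3.5 0 0 0 0; -2.4 -3.5 0 0 0 0; -2.4 -3.5 0 0 0 0; -2.4 -3.5 0 0 0 0"}}

```text
time: 1.1
tool_pos: [0.3178, 0.2939, 0.2053]
ee_rot: [3.141, 0.0, -3.099]
wrist_force: [0.6, 0.1, -0.1]
width: 0.0281
```

Request:
{"name": "step_arm", "arguments": {"increments": "-2.4 -3.5 0 0 0 0; -2.4 -3.5 0 0 0 0; -2.4 -3.5 0 0 0 0; -2.4 -3.5 0 0 0 0; 0 0 0 0 0 0"}}

```text
time: 1.6
tool_pos: [0.4217, 0.1562, 0.2049]
ee_rot: [-3.14, -0.0, -3.106]
wrist_force: [-0.1, 0.3, -0.6]
width: 0.0281
```

Request:
{"name": "step_arm", "arguments": {"increments": "-1.8 -2.7 0 0 0 0; -1.8 -2.7 0 0 0 0; -1.8 -2.7 0 0 0 0; -1.8 -2.7 0 0 0 0; 0 0 0 0 0 0"}}

```text
time: 2.1
tool_pos: [0.4976, 0.0536, 0.2047]
ee_rot: [-3.141, -0.001, -3.101]
wrist_force: [-0.3, 1.2, 0.2]
width: 0.0282
```

Request:
{"name": "step_arm", "arguments": {"increments": "0 0 4 0 0 0; 0 0 4 0 0 0; 0 0 3 0 0 0; 0 0 2 0 0 0; 0 0 0 0 0 0"}}

```text
time: 2.6
tool_pos: [0.493, 0.0568, 0.0718]
ee_rot: [3.14, -0.008, -3.096]
wrist_force: [-0.9, -0.5, -0.4]
width: 0.0283
```

Request:
{"name": "step_arm", "arguments": {"increments": "-0.3 -0.6 1.5 0 0 0; 0 0 1.5 0 0 0; 0 0 0 0 0 0; 0 0 0 0 0 0"}}

```text
time: 3.0
tool_pos: [0.5002, 0.0503, 0.0468]
ee_rot: [3.141, 0.001, -3.095]
wrist_force: [0.4, 0.6, -0.4]
width: 0.0282
```

```bash
python3 - <<'E'
from h import *
o=get_obs();print(o["tool_pos"],o["ee_rot"])
s=snapshot("scene")[:,:,::-1];cv2.imwrite("pics/s1.png",cv2.resize(s[150:430,80:420],None,fx=2,fy=2))
E
```

```text
[0.50024601 0.05025314 0.04677274] [ 3.14127163e+00  1.43817735e-03 -3.09546730e+00]
```

View pics/s1.png

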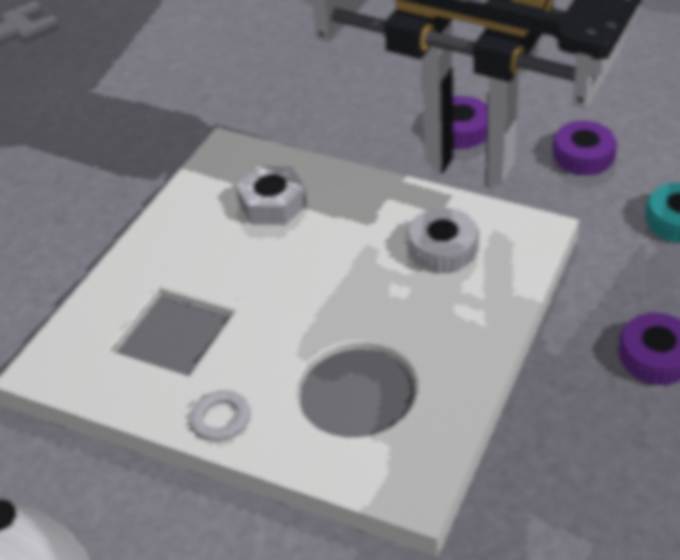

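The close crop shows the two fingertips at about (445,170) and (495,185), behind the nut at (442,232). The pocket at (358,390) is still clear, so I descend next.

Request:
{"name": "step_arm", "arguments": {"increments": "0 0 1.0 0 0 0; 0 0 0.9 0 0 0; 0 0 0.6 0 0 0; 0 0 0 0 0 0; 0 0 0 0 0 0"}}

```text
time: 3.55
tool_pos: [0.4995, 0.0496, 0.0201]
ee_rot: [3.141, -0.001, -3.095]
wrist_force: [-0.2, 0.4, -0.1]
width: 0.0283
```

Request:
{"name": "step_arm", "arguments": {"increments": "-0.5 0 0 0 0 0; -0.5 0 0 0 0 0; -0.5 0 0 0 0 0; -0.5 0 0 0 0 0; 0 0 0 0 0 0"}}

```text
time: 4.05
tool_pos: [0.5206, 0.0505, 0.0206]
ee_rot: [3.141, 0.001, -3.095]
wrist_force: [0.1, 0.0, -0.4]
width: 0.0282
```

Request:
{"name": "step_arm", "arguments": {"increments": "-0.8 0 0 0 0 0; -0.8 0 0 0 0 0; -0.8 0 0 0 0 0; -0.8 0 0 0 0 0; -0.8 0 0 0 0 0"}}

```text
time: 4.55
tool_pos: [0.5605, 0.0524, 0.0204]
ee_rot: [3.142, -0.0, -3.095]
wrist_force: [-1.3, -0.4, 1.5]
width: 0.0283
```

Request:
{"name": "step_arm", "arguments": {"increments": "-0.8 0 0 0 0 0; -0.8 0 0 0 0 0; -0.4 0 0 0 0 0; 0 0 0 0 0 0"}}

```text
time: 4.95
tool_pos: [0.5806, 0.0533, 0.0205]
ee_rot: [3.141, 0.001, -3.095]
wrist_force: [-0.6, 0.2, 0.1]
width: 0.0283
```

```bash
python3 - <<'E'
from h import *
o=get_obs();print(o["tool_pos"],o["ee_rot"])
s=snapshot("scene")[:,:,::-1].copy();cv2.imwrite("pics/s2.png",cv2.resize(s[150:430,80:420],None,fx=2,fy=2))
print((pix("scene",[[.6545,.0575,.016],[o["tool_pos"][0]+.025,o["tool_pos"][1]+.001,.032]])-[80,150])*2)
E
```

```text
[0.58057692 0.05332968 0.02047428] [ 3.14147827e+00  8.73860001e-04 -3.09541943e+00]
[[354.53864488 383.43949919]
 [391.32763227 301.56732456]]
```

View pics/s2.png

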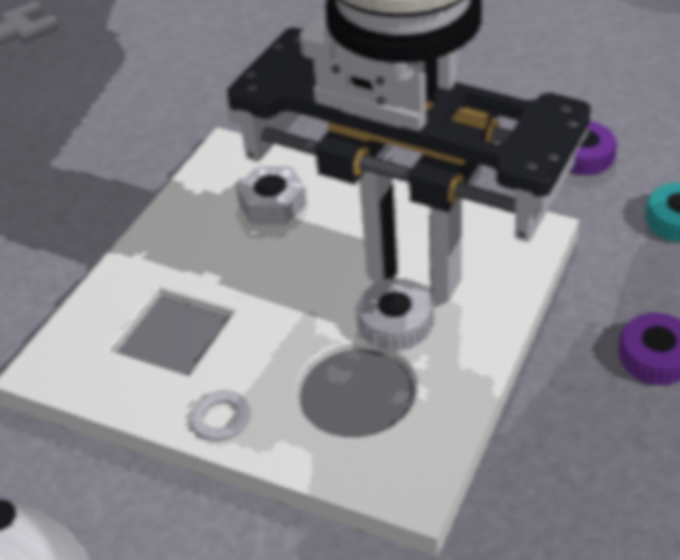

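The nut's hole is at (395,303), seated between the fingers where I predicted, and in line with the pocket at (358,390). I keep pushing.

Request:
{"name": "step_arm", "arguments": {"increments": "-0.7 0 0 0 0 0; -0.7 0 0 0 0 0; -0.7 0 0 0 0 0; -0.6 0 0 0 0 0; -0.5 0 0 0 0 0"}}

```text
time: 5.5
tool_pos: [0.6124, 0.0548, 0.0207]
ee_rot: [3.142, 0.0, -3.095]
wrist_force: [-0.4, -0.2, -0.3]
width: 0.0281
```

Request:
{"name": "step_arm", "arguments": {"increments": "-0.5 0 0 0 0 0; -0.5 0 0 0 0 0; -0.5 0 0 0 0 0; -0.3 0 0 0 0 0; 0 0 0 0 0 0"}}

```text
time: 6.0
tool_pos: [0.6302, 0.0556, 0.0204]
ee_rot: [3.142, 0.001, -3.095]
wrist_force: [0.2, 0.1, -1.0]
width: 0.0279
```

```bash
python3 - <<'E'
from h import *
o=get_obs();print(o["tool_pos"],o["ee_rot"])
s=snapshot("scene")[:,:,::-1].copy();cv2.imwrite("pics/s3.png",cv2.resize(s[150:430,80:420],None,fx=2,fy=2))
E
```

```text
[0.63022974 0.05563024 0.02042031] [ 3.14150559e+00  6.39644230e-04 -3.09538577e+00]
```

View pics/s3.png

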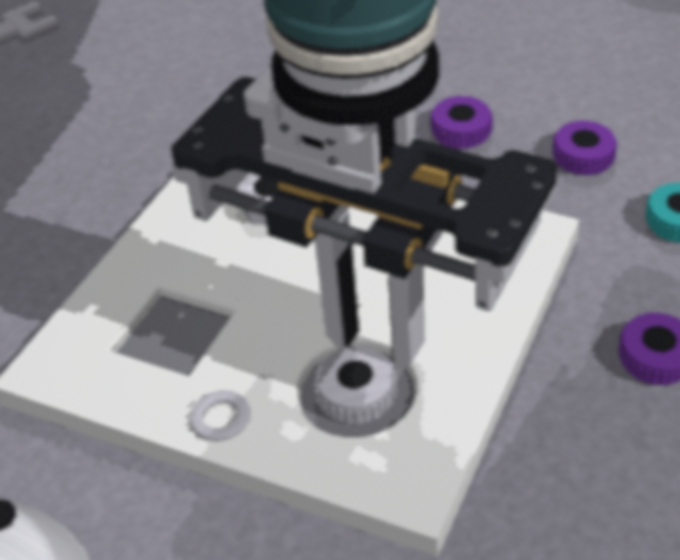

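The nut sits inside the pocket, its top near (355,375), and it appears to have dropped. I back off, rise and check.

Request:
{"name": "step_arm", "arguments": {"increments": "1 0 0 0 0 0; 1.5 0 0 0 0 0; 2 0 0 0 0 0; 0 0 -2 0 0 0; 0 0 -3 0 0 0"}}

```text
time: 6.55
tool_pos: [0.5812, 0.0535, 0.0684]
ee_rot: [3.141, -0.006, -3.095]
wrist_force: [0.7, 0.1, 0.2]
width: 0.0277
```

Request:
{"name": "step_arm", "arguments": {"increments": "2 0 -3 0 0 0; 4 0 -3 0 0 0; 4 0 -3 0 0 0; 4 0 0 0 0 0; 4 0 0 0 0 0"}}

```text
time: 7.05
tool_pos: [0.4034, 0.0452, 0.1618]
ee_rot: [-3.141, 0.004, -3.095]
wrist_force: [0.5, 0.2, -0.2]
width: 0.0283
```

Request:
{"name": "step_arm", "arguments": {"increments": "1 4 0 0 0 0; 1 4 0 0 0 0; 0 4 0 0 0 0; 0 4 0 0 0 0; 0 0 0 0 0 0"}}

```text
time: 7.55
tool_pos: [0.376, 0.2074, 0.1605]
ee_rot: [3.14, 0.0, -3.089]
wrist_force: [-0.2, 0.0, 0.4]
width: 0.0279
```

```bash
python3 - <<'E'
from h import *
o=get_obs();print(o["time"],o["tool_pos"],o["qvel"].round(3))
s=snapshot("scene")[:,:,::-1];t=snapshot("top")[:,:,::-1]
a=cv2.resize(s[200:400,150:350],None,fx=2,fy=2);b=cv2.resize(t[95:295,250:450],None,fx=2,fy=2)
cv2.imwrite("pics/f.png",np.hstack([a,b]))
f=lambda n,x,y:(pix(n,[[.6545,.0575,.026],[.6545,.0575,.032]])-[x,y])*2
print(f("scene",150,200),f("top",250,95))
E
```

```text
7.55 [0.37595215 0.20742249 0.16047892] [-0.074 -0.014  0.018 -0.058  0.023 -0.058]
[[213.44099629 271.63048476]
 [212.77132275 264.42582523]] [[123.23132937 132.82850234]
 [122.88035529 130.58325852]]
```

View pics/f.png

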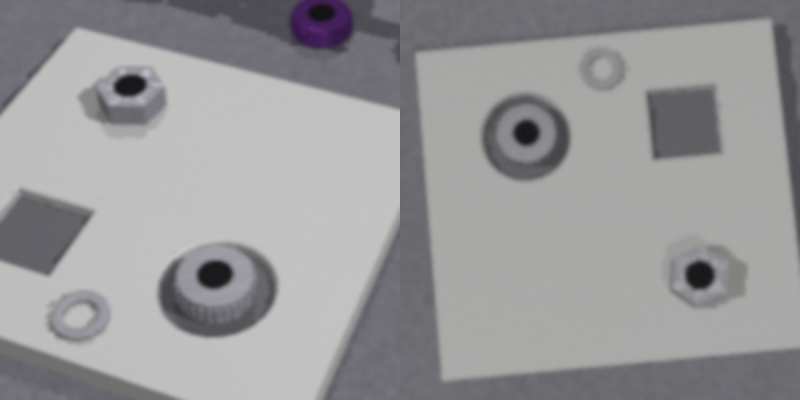

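Both views show the nut flat inside the pocket with a gap all round. Its hole is at (214,273) in the scene crop, against (213,272) predicted for a nut lying on the floor. The hexagon nut is still at top pixel (400,232).

```bash
python3 -c "
from bench import *
print(close_job())"
```

```text
the job is handed in; nothing more can be done
None
```

I pushed the round nut about 114 mm across the board with the fingers part-open (28 mm) as a cradle. It dropped into the round pocket. I then backed the arm off clear and handed the job in at about 7.7 s.

- **Nut in the pocket:** in both cameras it lies flat with a gap all round. Its hole is within 1–2 pixels of where a nut on the pocket floor should appear in the scene view. In the top view it is within about 3 pixels in the enlarged crop.
- **Everything else:** the hexagon nut is at the same pixel as at the start. The washer and the one purple decoy in view also look undisturbed.
- **Forces:** the wrist readings stayed at about 2 N or less at the end of every move call.

No check failed. The two cameras disagreed by about 2–3 mm on the nut and pocket positions, well inside the 10 mm of play.

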